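Refit the stage plate of a stereo microscope

ROBOT

A 6-joint arm with a two-finger parallel gripper is mounted at the origin on the work surface. World frame = base frame: x ahead of the robot, y to its left, z up, the work surface at z = 0. Lengths are in m, angles in degrees, forces in N, time in s.
With the tool pointing down it reaches from about 0.3 to 0.75 m from the base axis. Payload 8.5 kg.
Tool frame: the origin (TCP) lies on the centre line of the jaws, within the pads' length; the fingertips stand 17 mm ahead of it and the grasp point (between the pads) lies 2 mm behind it (env.tip_extent is the distance from the TCP to the fingertips, in m); z points along the fingers, y is the direction in which the jaws open and shut (so a half turn about z gives the same grasp; the last joint's range is limited). The gripper opens to 85 mm and grips with 20 to 120 N. Pads are 22 mm wide; open, the fingers measure 114 mm over their backs; the gripper's body (76 mm by 85 mm) begins 54 mm behind the grasp point. The pads swing forward as they close: fully open they stand 13 mm farther back than shut.
Start: joints at [-84.127, 21.807, 74.336, -0, 83.858, -12.336], TCP at [0.172, -0.522, 0.248] pointing down, gripper open.
Joint ranges: [-178.18, 178.18], [-50.72, 133.34], [12.68, 142.11], [-81.47, 261.47], [9.98, 163.14], [-165.26, 165.26]. Speed limits (degrees/s): [136.94, 136.94, 180, 180, 180, 180].

INTERFACE

Orientations are given as a 3x3 rotation matrix whose columns are the frame's x, y, z axes.
In Python, from rig import telemetry, get_image, camera_params, close_job, env gives the robot as it stands.
- The arm moves only by the tool apply_moves, never from a script. Its argument "motion" is a list of rows, each an object of numbers: "tx", "ty", "tz": the shift along the tool's x, y, z in cm; "turn": the turn about the tool's z in degrees; "jaw": the gripper's target within -1 to 1 (fully open at 1, half-way at 0, shut at -1). In form: [{"tx": .., "ty": .., "tz": .., "turn": .., "jaw": ..}, ...]. A call has 1 to 5 rows; each row is the pose to reach, as a shift and turn from the pose measured when the call began, along the tool's axes at that moment; what a row does not reach only later rows make up. A row lasts 1/12 s, in which the tool goes at most 41.7 mm and 7.16 degrees, less where a joint would pass 70% of its speed; a pose out of reach is approached as far as the arm can. A call with a gripper value outside its range is refused whole. The fingers move at their own pace and stop on an object; "squeeze" is the grip in N (left out, the last holds). Time passes only in rows, so rows that repeat a pose let the fingers close. It gives the time, the measured TCP pose, the force and the opening at its end, in the units of the state.
- telemetry.observe(): the state, without advancing time (a new reading comes with each control period).
- get_image(name): name is "scene" or "top" or "wrist"; returns (picture, depth): 384x512x3 uint8, red, green, blue; 384x512 float32, m along the optical axis (not along the pixel's ray), 0 where there is no reading.
- camera_params(name): a dict with "fx", "fy", "cx", "cy" (pixels), "D" ([k1, k2, p1, p2, k3] as OpenCV has them; the pictures are not rectified), "rvec" (rotation vector, rad) and "tvec" (3), from world to camera coordinates, as OpenCV has them. Camera axes: x right, y down, z forward; pixel columns grow to the right and rows downward; lengths in m; the calibration is good to about 2 mm. A picture is of the moment at which its call begins: read the wrist's pose just before it. camera_params takes no time and is no camera call; for the wrist camera it gives the pose at the moment of the call.
- close_job(): hands the job in, once; it reports no verdict.
The state is a dict: "time_s": time; "q": joint angles; "qvel": joint speeds; "joint_efforts": joint torques, N m; "position": TCP position; "tool_rot": TCP orientation; "ft_force": force on the tool from outside, world axes, zero at the start; "wrist_torque": the same for the moment, N m; "grip_width": finger opening in m.
Only numpy, scipy, OpenCV 4.12 (cv2) and the standard library are available. Lean on these libraries where they do the work, as an engineer would, in place of code of your own. Each camera call takes 0.05 s, during which the arm holds its last target. There are 200 camera calls.

TASK

The round black stage plate of the stereo microscope is lying loose on the stand. With your fingertips, push it across the stand without picking it up, until it drops into its round recess and lies flush; then swing the small spring clip beside the recess round over the plate. Leave the other things on the stand and the bench where they are.

Things in the scene. Friction and masses are not known exactly. Their poses are not given: they have to be found in the camera images.
- stage_plate: Loose stage plate: a flat plastic disc, 95 mm in diameter and 5 mm thick, about 0.07 kg, black above and white below. Origin at the centre of its underside, z along its axis. It starts lying flat on the top of the stand's base, towards the base's front edge and partly over the recess.
- recess (a point): Centre of the round recess in the stand's base, at the level of the base's flat top (30 mm above the bench). The recess is 98 mm in diameter and 5 mm deep, its floor flat (metal ledge, frosted window in the middle). Axes of the stand: the base is a fixed white slab, 230 mm wide (x from -115 to +115 mm) and 340 mm long (front edge at y = +128 mm, rear edge at y = -212 mm).
- pole (a point): Foot of the microscope's steel pole (25 mm thick, up to 375 mm above the bench), at x = 0, y = -172 mm in the axes of recess, on the base's top. The microscope's head hangs on it, from 140 mm above the bench upwards, and is swung back beyond the base's rear edge, away from the recess.
- clip_pivot (a point): Axis of the spring clip's post, at the level of the base's top; it stands at x = +64 mm, y = -30 mm in the axes of recess. The post is 15 mm in diameter and 9 mm high. A matching empty clip socket is on the other side of the recess.
- clip (a joint): Swing of the steel spring clip about its post, rad, 0 to 2.88, growing clockwise seen from above. The clip points at (310 degrees minus this angle), counter-clockwise from the +x axis of recess: at 0 outwards and to the rear, at 2.3 along -x over the rear of the recess, at its stop (2.88) almost to the recess's middle. It starts at 0.1 to 0.7; light friction (0.03 N m) holds it.
- clip_tip (a point): Free end of the clip, 50 mm from the post's axis and about 10 mm above the base's top. The clip is a flat steel strip 10 mm wide and 2 mm thick that runs 2 mm above the base's top; its last 12 mm are bent up to 15 mm above the base's top, a good place to push it sideways.
- petri_dish: Bystander: covered clear dish, 60 mm in diameter and 15 mm high, on the base's top in its rear corner on the -x side. Origin at the centre of its underside.
- vial: Bystander: glass vial with a white cap, 22 mm in diameter and 50 mm high, upright on the base's top near the edge on the -x side. Origin at the centre of its underside.
- forceps: Bystander: steel forceps, 120 mm long, lying on the bench off the front edge of the stand.
- slide_box: Bystander: closed box for glass slides, 86 x 99 x 34 mm, on the bench off the front edge of the stand. Origin at the centre of its underside.
- blower: Bystander: black rubber dust blower, 62 mm in diameter and 102 mm high, upright on the bench off the front edge of the stand. Origin at the centre of its underside.
- objective_can: Bystander: black and clear lens canister, 40 mm in diameter and 67 mm high, on the bench near the stand's rear edge, on the robot's side. Origin at the centre of its underside.
- oil_bottle: Bystander: small amber bottle, 28 mm in diameter and 62 mm high, on the bench off the front edge of the stand. Origin at the centre of its underside.
Mind the look-alikes: they are no part of the job. Leave any green look-alike of the stage_plate alone.

How it is judged:
By the outcome, as a careful person would: the job done as asked, in the order asked, and still so for the second after the job is handed in, with the robot touching nothing.
It also fails if it takes over 58 s, if anything falls off the work surface, if the arm or the gripper's body presses on something with over 40 N, if the wrist force passes 120 N, or if a joint passes its speed limit or range.

## Working session

There is one attempt and no reset: what is moved stays moved. The work goes in short steps, Python scripts to look and compute and a tool call to move; the robot and the scene stay as the last step left them, time stands still between calls to the robot, and variables do not carry over. Pictures are saved under pics/ and viewed, about 8 in all and at most 12, crops included, and the job is handed in when it is done.

Besides the shell and the picture viewer there is one more tool, called after "Call:" by a JSON object that holds its "op" and its "data", one argument or row to a line. apply_moves: Moves the arm, as the interface text tells. Its arguments: {"type":"object","properties":{"motion":{"type":"array"},"squeeze":{"type":"number"}},"required":["motion"]}

```bash
mkdir -p pics; ls; cat > h.py <<'E'
import numpy as np, cv2
from rig import telemetry, get_image, camera_params, close_job, env
def snap(n,f):
    im,d=get_image(n); cv2.imwrite(f'pics/{f}.png',im[:,:,::-1]); np.savez(f'pics/{f}.npz',im=im,d=d,**{k:np.array(v) for k,v in camera_params(n).items()}); return im,d
def cam(p):
    K=np.array([[p['fx'],0,p['cx']],[0,p['fy'],p['cy']],[0,0,1.]]); return K,np.array(p['D'],float),cv2.Rodrigues(np.array(p['rvec'],float))[0],np.array(p['tvec'],float).ravel()
def ray(p,uv,z):
    K,D,R,t=cam(p); uv=np.array(uv,float).reshape(-1,1,2)
    n=cv2.undistortPoints(uv,K,D).reshape(-1,2); d=np.c_[n,np.ones(len(n))]@R; c=-R.T@t
    return c+d*((z-c[2])/d[:,2])[:,None]
def proj(p,X):
    K,D,R,t=cam(p); return cv2.projectPoints(np.array(X,float).reshape(-1,3),R,t,K,D)[0].reshape(-1,2)
E
python3 - <<'E'
from h import *
for n in ('top','scene'): snap(n,n+'0')
s=telemetry.observe(); print(s['time_s'],s['position'],s['tool_rot'],s['grip_width'],env.tip_extent)
a=np.vstack([cv2.imread(f'pics/{n}0.png') for n in ('top',)]); 
b=np.hstack([cv2.resize(cv2.imread(f'pics/{n}0.png'),(800,600)) for n in ('top',)]); cv2.imwrite('pics/a.png',b)
cv2.imwrite('pics/b.png',cv2.resize(cv2.imread('pics/scene0.png'),(800,600)))
E
```

```text
pics
0.1 [ 0.17184478 -0.52220434  0.24778189] [[ 9.49924792e-01  3.12478607e-01 -9.94279865e-05]
 [ 3.12478465e-01 -9.49923946e-01  1.30617518e-03]
 [ 3.13702775e-04 -1.27183729e-03 -9.99999142e-01]] 0.08529091732606157 0.017
```

View pics/a.png

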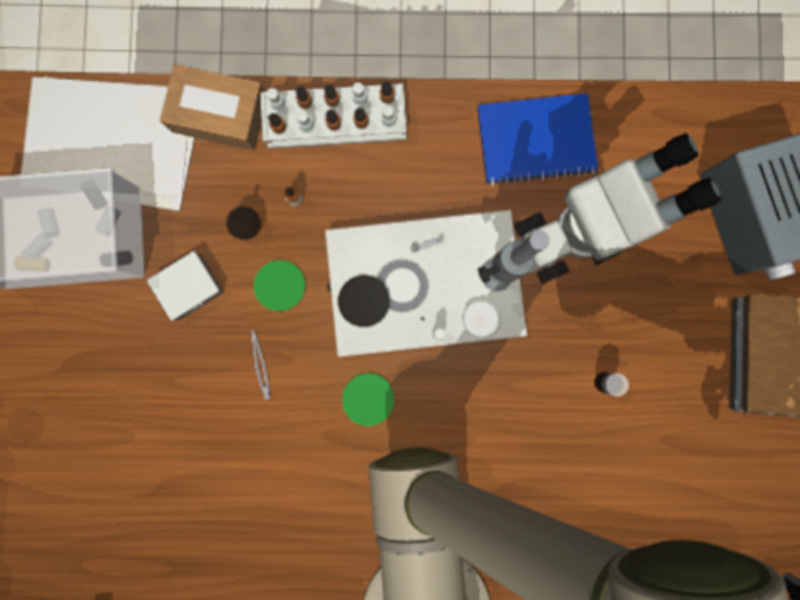

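View pics/b.png

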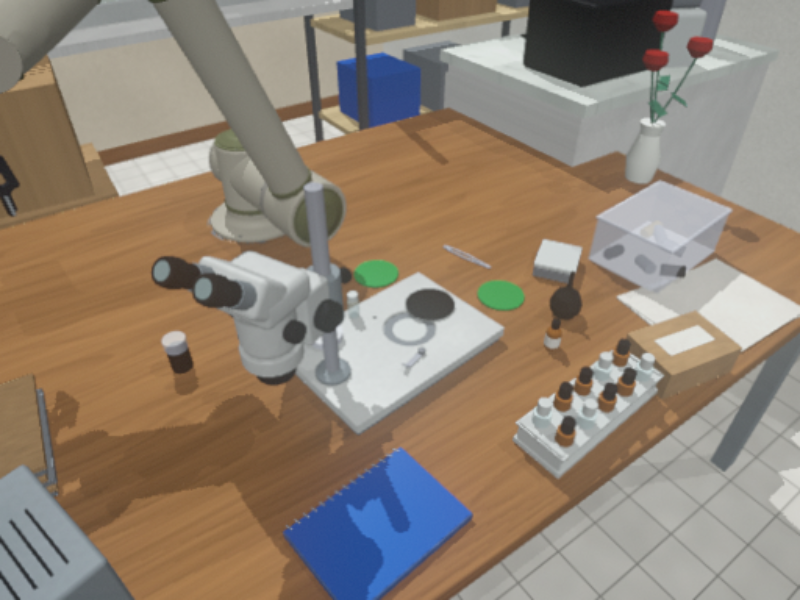

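Top view: black plate at about (363,301), ring of the recess at (403,286), clip at (428,242). The stand's +y points image left (world +y). In both pictures the plate lies flat and nothing blocks its path to the recess. Next I'll measure from the top view.

```bash
cat > m.py <<'E'
from h import *
z=dict(np.load('pics/top0.npz')); im=z['im']; g=cv2.cvtColor(im,cv2.COLOR_RGB2GRAY); hsv=cv2.cvtColor(im,cv2.COLOR_RGB2HSV)
# plate
m=((g<60)).astype(np.uint8); n,l,st,c=cv2.connectedComponentsWithStats(m)
i=l[193,232]; cn=max(cv2.findContours((l==i).astype(np.uint8),0,1)[0],key=cv2.contourArea)
P=ray(z,cn.reshape(-1,2),.035)[:,:2]; print('plate',cv2.minEnclosingCircle(P.astype(np.float32)),P.mean(0),st[i])
# base edges: white, low saturation
w=((hsv[:,:,1]<60)&(hsv[:,:,2]>110)).astype(np.uint8); w[:, :205]=0
n,l,st,c=cv2.connectedComponentsWithStats(w); i=l[215,250]; print(st[i])
cn=max(cv2.findContours((l==i).astype(np.uint8),0,1)[0],key=cv2.contourArea)
Q=ray(z,cn.reshape(-1,2),.03)[:,:2]
px=cn.reshape(-1,2)
def fit(s):
    v=cv2.fitLine(Q[s].astype(np.float32),cv2.DIST_HUBER,0,.001,.001).ravel(); return v
left=fit((px[:,0]<222)&(px[:,1]>155)&(px[:,1]<215))
top=fit((px[:,1]<152)&(px[:,0]>222)&(px[:,0]<315))
bot=fit((px[:,1]>214)&(px[:,0]>225)&(px[:,0]<325))
print(left,top,bot)
for f in(top,bot): print('ang',np.degrees(np.arctan(f[1]/f[0])))
E
python3 m.py
```

```text
plate ((0.5484254956245422, 0.12016676366329193), 0.044774435460567474) [0.54790117 0.11999074] [217 177  32  31 772]
[ 208  133  170   95 9317]
[0.9926572  0.12096173 0.5676295  0.17888765] [ 0.11955132 -0.992828    0.6967115   0.02276008] [ 1.2055349e-01 -9.9270684e-01  4.6872646e-01 -5.5776798e-04]
ang -83.13379
ang -83.07595
```

```bash
cat >> h.py <<'E'
def go(x,y,z,yaw):
    s=telemetry.observe(); R=np.array(s['tool_rot']); d=R.T@(np.array([x,y,z])-s['position'])*100
    cy=np.degrees(np.arctan2(R[1,0],R[0,0])); t=-((yaw-cy+180)%360-180)
    print('tx ty tz turn',d.round(2),round(t,1),'| pos',np.round(s['position'],4),'yaw',round(cy,1),'t',s['time_s'],'F',np.round(s['ft_force'],1),'w',round(s['grip_width'],4))
E
python3 - <<'E'
from h import *
p=camera_params('wrist'); K,D,R,t=cam(p); s=telemetry.observe(); T=np.array(s['tool_rot'])
print('cam in tool',T.T@(-R.T@t-s['position']),'axes\n',T.T@R.T, K[0,0])
go(.51,.20,.248,113.5)
E
```

```text
cam in tool [ 0.06536847 -0.0001409  -0.12561834] axes
 [[-3.53967249e-04 -9.65376945e-01 -2.60858637e-01]
 [ 9.99999693e-01 -1.59364639e-04 -7.67159540e-04]
 [ 6.99026490e-04 -2.60858829e-01  9.65376705e-01]] 325.36043607893316
tx ty tz turn [ 54.69 -58.04   0.07] -95.3 | pos [ 0.1718 -0.5222  0.2478] yaw 18.2 t 0.1 F [-0.  -0.5 -0.1] w 0.0853
```

Call:
{"op": "apply_moves", "data": {
  "motion": [
    {"tx": 54.7,"ty": -58,"tz": 0,"turn": -95,"jaw": 0.2},
    {"tx": 54.7,"ty": -58,"tz": 0,"turn": -95,"jaw": 0.2},
    {"tx": 54.7,"ty": -58,"tz": 0,"turn": -95,"jaw": 0.2},
    {"tx": 54.7,"ty": -58,"tz": 0,"turn": -95,"jaw": 0.2},
    {"tx": 54.7,"ty": -58,"tz": 0,"turn": -95,"jaw": 0.2}
  ]
}}

```text
time_s: 0.52
position: [0.2605, -0.3318, 0.2481]
tool_rot: [[0.583, 0.812, 0.0], [0.812, -0.583, 0.001], [0.001, -0.001, -1.0]]
ft_force: [2.0, -0.6, 0.9]
grip_width: 0.0513
```

```bash
python3 -c "
from h import *
go(.518,.189,.2,113.5)"
```

```text
tx ty tz turn [57.32 -9.44  4.87] -59.2 | pos [ 0.2605 -0.3318  0.2481] yaw 54.3 t 0.5167 F [ 2.  -0.6  0.9] w 0.0513
```

Call:
{"op": "apply_moves", "data": {
  "motion": [
    {"tx": 57.3,"ty": -9.4,"tz": 0,"turn": -59,"jaw": 0.2},
    {"tx": 57.3,"ty": -9.4,"tz": 0,"turn": -59,"jaw": 0.2},
    {"tx": 57.3,"ty": -9.4,"tz": 0,"turn": -59,"jaw": 0.2},
    {"tx": 57.3,"ty": -9.4,"tz": 0,"turn": -59,"jaw": 0.2},
    {"tx": 57.3,"ty": -9.4,"tz": 0,"turn": -59,"jaw": 0.2}
  ]
}}

```text
time_s: 0.93
position: [0.3527, -0.145, 0.2485]
tool_rot: [[-0.003, 1.0, 0.0], [1.0, 0.003, 0.001], [0.001, 0.0, -1.0]]
ft_force: [-0.1, -1.0, 0.1]
grip_width: 0.0511
```

```bash
python3 -c "
from h import *
go(.518,.189,.18,113.5)"
```

```text
tx ty tz turn [33.35 16.62  6.89] -23.3 | pos [ 0.3527 -0.145   0.2485] yaw 90.2 t 0.9333 F [-0.1 -1.   0.1] w 0.0511
```

Call:
{"op": "apply_moves", "data": {
  "motion": [
    {"tx": 33.3,"ty": 16.6,"tz": 3,"turn": -23.3,"jaw": 0.2},
    {"tx": 33.3,"ty": 16.6,"tz": 3,"turn": -23.3,"jaw": 0.2},
    {"tx": 33.3,"ty": 16.6,"tz": 3,"turn": -23.3,"jaw": 0.2},
    {"tx": 33.3,"ty": 16.6,"tz": 3,"turn": -23.3,"jaw": 0.2},
    {"tx": 33.3,"ty": 16.6,"tz": 3,"turn": -23.3,"jaw": 0.2}
  ]
}}

```text
time_s: 1.35
position: [0.4446, 0.0416, 0.2318]
tool_rot: [[-0.4, 0.916, 0.0], [0.916, 0.4, 0.001], [0.001, 0.0, -1.0]]
ft_force: [1.8, -1.0, 0.8]
grip_width: 0.0513
```

```bash
python3 -c "
from h import *
go(.518,.189,.18,113.5)"
```

```text
tx ty tz turn [10.57 12.63  5.2 ] 0.1 | pos [0.4446 0.0416 0.2318] yaw 113.6 t 1.35 F [ 1.8 -1.   0.8] w 0.0513
```

Call:
{"op": "apply_moves", "data": {
  "motion": [
    {"tx": 10.6,"ty": 12.6,"tz": 5.2,"turn": 0,"jaw": 0.2},
    {"tx": 10.6,"ty": 12.6,"tz": 5.2,"turn": 0,"jaw": 0.2},
    {"tx": 10.6,"ty": 12.6,"tz": 5.2,"turn": 0,"jaw": 0.2},
    {"tx": 10.6,"ty": 12.6,"tz": 5.2,"turn": 0,"jaw": 0.2},
    {"tx": 10.6,"ty": 12.6,"tz": 5.2,"turn": 0,"jaw": 0.2}
  ]
}}

```text
time_s: 1.77
position: [0.5182, 0.1935, 0.1773]
tool_rot: [[-0.404, 0.915, -0.003], [0.915, 0.404, 0.002], [0.003, -0.002, -1.0]]
ft_force: [-1.2, -0.9, -0.1]
grip_width: 0.0512
```

```bash
python3 -c "
from h import *
go(.518,.189,.18,113.5)
snap('wrist','w1')
z=np.load('pics/w1.npz')
print(proj(z,[[.548,.120,.035],[.578,.0512,.03]]))"
```

```text
tx ty tz turn [-0.4  -0.2  -0.27] 0.3 | pos [0.5182 0.1935 0.1773] yaw 113.8 t 1.7667 F [-1.2 -0.9 -0.1] w 0.0512
[[253.16072526 265.08162482]
 [252.93226559 329.82117341]]
```

View pics/w1.png

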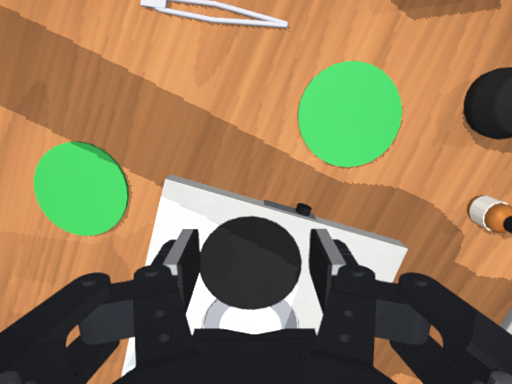

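Wrist view: plate centre at about (250,263). The gripper body hides most of the recess (ring near row 320). I'll shift forward along -tx to see the recess and clip.

Call:
{"op": "apply_moves", "data": {
  "motion": [
    {"tx": -8,"ty": 0,"tz": -3,"turn": 0,"jaw": 0.2},
    {"tx": -8,"ty": 0,"tz": -3,"turn": 0,"jaw": 0.2},
    {"tx": -8,"ty": 0,"tz": -3,"turn": 0,"jaw": 0.2},
    {"tx": -8,"ty": 0,"tz": -3,"turn": 0,"jaw": 0.2}
  ]
}}

```text
time_s: 2.15
position: [0.5507, 0.1168, 0.2082]
tool_rot: [[-0.401, 0.916, -0.002], [0.916, 0.401, 0.001], [0.001, -0.001, -1.0]]
ft_force: [-0.8, -0.1, -0.8]
grip_width: 0.0515
```

```bash
python3 -c "
from h import *
go(.518,.189,.18,113.5)
snap('wrist','w2')
z=np.load('pics/w2.npz')
print(proj(z,[[.548,.120,.035],[.578,.0512,.03]]))"
```

```text
tx ty tz turn [ 7.92 -0.1   2.83] 0.1 | pos [0.5507 0.1168 0.2082] yaw 113.6 t 2.15 F [-0.8 -0.1 -0.8] w 0.0515
[[254.03018152 171.41404057]
 [253.89320916 243.0219541 ]]
```

View pics/w2.png

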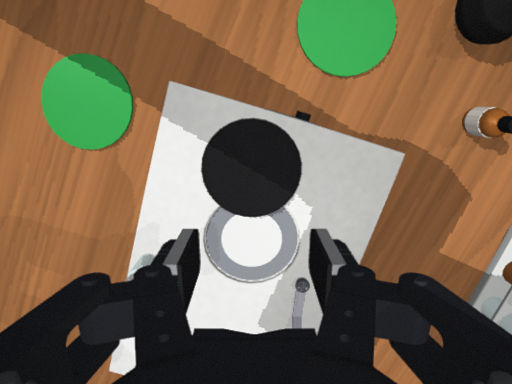

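```bash
cat > m2.py <<'E'
from h import *
def radial(z,g,c,zz,r0,r1,angs,sign):
    """edge points at strongest radial step about world centre c, on plane zz"""
    rs=np.arange(r0,r1,.0004); out=[]
    for a in np.radians(angs):
        X=np.c_[c[0]+rs*np.cos(a),c[1]+rs*np.sin(a),np.full(len(rs),zz)]
        uv=proj(z,X).astype(np.float32); v=cv2.remap(g,uv[:,0].reshape(1,-1),uv[:,1].reshape(1,-1),1).ravel().astype(float)
        d=sign*np.convolve(v,[1,1,1,0,-1,-1,-1],'valid'); k=d.argmax()
        if d[k]>45: out.append([X[k+3,0],X[k+3,1]])
    return np.array(out)
def circ(P):
    for _ in range(4):
        A=np.c_[2*P,np.ones(len(P))]; s=np.linalg.lstsq(A,(P**2).sum(1),rcond=None)[0]
        r=np.sqrt(s[2]+s[0]**2+s[1]**2); e=np.hypot(*(P-s[:2]).T)-r; P=P[abs(e)<max(.0008,1.5*e.std())]
    return s[:2],r,e.std(),len(P)
if __name__=='__main__':
  for f in ('w1','w2'):
    z=dict(np.load(f'pics/{f}.npz')); g=cv2.cvtColor(z['im'],cv2.COLOR_RGB2GRAY)
    print(f,'plate',circ(radial(z,g,(.548,.12),.035,.040,.055,range(0,360,4),1)))
    if f=='w2':
      A=range(-180,60,4)
      print('rim',circ(radial(z,g,(.578,.052),.03,.042,.056,A,1)))
      print('window25',circ(radial(z,g,(.578,.052),.025,.025,.040,A,-1)))
E
python3 m2.py
```

```text
w1 plate (array([0.54511103, 0.11889172]), np.float64(0.04721260464752655), np.float64(0.0003475261083843418), 84)
w2 plate (array([0.54460107, 0.12086829]), np.float64(0.04690542330769173), np.float64(0.0001861992986572054), 89)
rim (array([0.57391337, 0.05214141]), np.float64(0.048259669843150575), np.float64(0.00028308872397442037), 41)
window25 (array([0.57458268, 0.05208229]), np.float64(0.031210847147381048), np.float64(0.00013302482680809433), 60)
```

Call:
{"op": "apply_moves", "data": {
  "motion": [
    {"tx": 3.5,"ty": 0,"tz": 6,"turn": 0,"jaw": 0.2},
    {"tx": 7,"ty": 0,"tz": 8,"turn": 0,"jaw": 0.2},
    {"tx": 7,"ty": 0,"tz": 12,"turn": 0,"jaw": 0.2},
    {"tx": 7,"ty": 0,"tz": 13.5,"turn": 0,"jaw": 0.2},
    {"tx": 7,"ty": 0,"tz": 13.5,"turn": 0,"jaw": 0.2}
  ]
}}

```text
time_s: 2.62
position: [0.5169, 0.1832, 0.0677]
tool_rot: [[-0.404, 0.915, -0.015], [0.915, 0.404, -0.0], [0.006, -0.013, -1.0]]
ft_force: [-1.3, 0.4, -0.9]
grip_width: 0.0512
```

```bash
python3 -c "
from h import *
print(env.tip_extent)
go(.5204,.177,.05,113.1)"
```

```text
0.017
tx ty tz turn [-0.72  0.1   1.77] 0.7 | pos [0.5169 0.1832 0.0677] yaw 113.8 t 2.6167 F [-1.3  0.4 -0.9] w 0.0512
```

Call:
{"op": "apply_moves", "data": {
  "motion": [
    {"tx": -0.2,"ty": 0.1,"tz": 0.8,"turn": 0.5,"jaw": 0.2},
    {"tx": -0.2,"ty": 0.1,"tz": 1.5,"turn": 0.5,"jaw": 0.2},
    {"tx": -0.2,"ty": 0.1,"tz": 1.75,"turn": 0.5,"jaw": 0.2},
    {"tx": -0.2,"ty": 0.1,"tz": 1.75,"turn": 0.5,"jaw": 0.2}
  ]
}}

```text
time_s: 2.95
position: [0.5188, 0.1814, 0.0507]
tool_rot: [[-0.395, 0.918, -0.014], [0.918, 0.395, -0.0], [0.005, -0.012, -1.0]]
ft_force: [-0.4, 0.4, 0.6]
grip_width: 0.0509
```

```bash
python3 -c "
from h import *
go(.5204,.177,.05,113.1)
snap('wrist','w3'); z=np.load('pics/w3.npz')
print(proj(z,[[.545,.120,.035],[.574,.052,.03]]))
cv2.imwrite('pics/w3b.png',cv2.resize(cv2.imread('pics/w3.png'),(800,600)))
g=cv2.imread('pics/w3.png',0); from m2 import *; print(circ(radial(z,g,(.545,.12),.035,.040,.055,range(0,360,4),1)))"
```

```text
tx ty tz turn [-0.46 -0.03  0.07] 0.2 | pos [0.5188 0.1814 0.0507] yaw 113.3 t 2.95 F [-0.4  0.4  0.6] w 0.0509
[[254.79786854 359.10704297]
 [254.40742033 445.37899128]]
(array([0.54539553, 0.12033774]), np.float64(0.047529080541411146), np.float64(0.00028777357773774606), 23)
```

View pics/w3b.png

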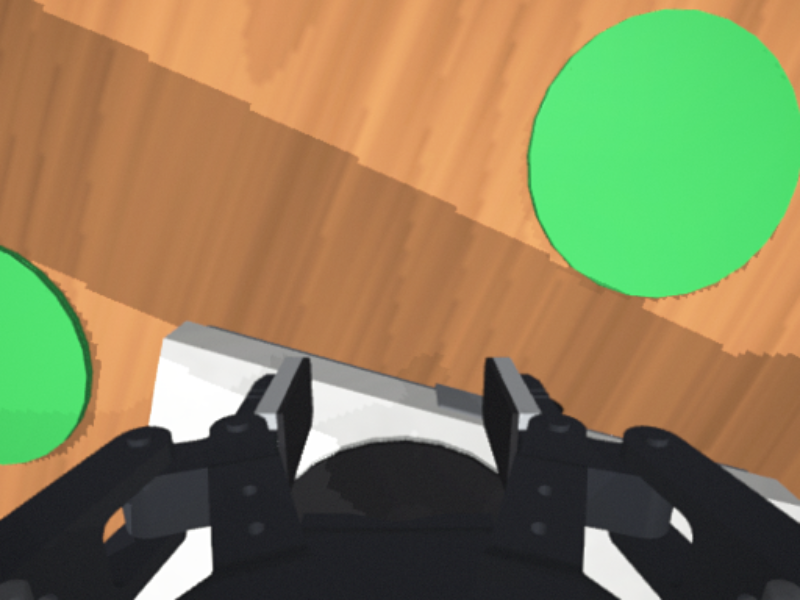

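Fingers stand astride the line behind the plate, with tips at about (300,360) and (495,360). The plate's near rim is at row ~440. I'll check the tip height from the depth.

```bash
python3 -c "
from h import *
z=dict(np.load('pics/w3.npz')); K,D,R,t=cam(z); d=z['d']
vv,uu=np.mgrid[215:300,150:370]; m=d[215:300,150:370]; k=(m>0)
n=cv2.undistortPoints(np.c_[uu[k],vv[k]].astype(float).reshape(-1,1,2),K,D).reshape(-1,2)
X=((np.c_[n,np.ones(len(n))]*m[k][:,None])-t)@R
T=np.array(telemetry.observe()['tool_rot']);p=telemetry.observe()['position']; L=(X-p)@T
for s in(-1,1):
  q=(abs(L[:,1]*s-.032)<.010)&(L[:,0]<.02)&(L[:,0]>-.02)&(X[:,2]>.0315)
  print(s,q.sum(),np.percentile(X[q,2],[0,1,5,10,25,50]).round(4), np.percentile(L[q],[2,98],axis=0).round(4).tolist())
"
```

```text
-1 2821 [0.0315 0.0389 0.0439 0.0476 0.0563 0.0682] [[-0.0084, -0.0386, -0.0526], [0.0174, -0.0237, 0.0102]]
1 3153 [0.0319 0.0388 0.044  0.0475 0.0574 0.071 ] [[-0.0081, 0.0238, -0.0527], [0.0174, 0.0376, 0.0098]]
```

Call:
{"op": "apply_moves", "data": {
  "motion": [
    {"tx": 0,"ty": 0,"tz": 0.3,"turn": 0,"jaw": 0.2},
    {"tx": 0,"ty": 0,"tz": 0.58,"turn": 0,"jaw": 0.2},
    {"tx": 0,"ty": 0,"tz": 0.58,"turn": 0,"jaw": 0.2}
  ]
}}

```text
time_s: 3.25
position: [0.5189, 0.1813, 0.0452]
tool_rot: [[-0.395, 0.918, -0.013], [0.919, 0.395, 0.0], [0.005, -0.012, -1.0]]
ft_force: [-0.3, -0.6, -0.9]
grip_width: 0.0518
```

Call:
{"op": "apply_moves", "data": {
  "motion": [
    {"tx": -0.7,"ty": 0,"tz": 0,"turn": 0,"jaw": 0.2},
    {"tx": -1.4,"ty": 0,"tz": 0,"turn": 0,"jaw": 0.2},
    {"tx": -2.1,"ty": 0,"tz": 0,"turn": 0,"jaw": 0.2},
    {"tx": -2.8,"ty": 0,"tz": 0,"turn": 0,"jaw": 0.2},
    {"tx": -3.5,"ty": 0,"tz": 0,"turn": 0,"jaw": 0.2}
  ]
}}

```text
time_s: 3.67
position: [0.5331, 0.1483, 0.0451]
tool_rot: [[-0.395, 0.919, -0.013], [0.919, 0.395, 0.0], [0.005, -0.012, -1.0]]
ft_force: [0.3, 1.3, 0.2]
grip_width: 0.051
```

```bash
cat > look.py <<'E'
import sys
from m2 import *
go(.5481,.1127,.0450,113.1)
n=sys.argv[1]; im,d=snap('wrist',n); z=dict(np.load(f'pics/{n}.npz')); g=cv2.cvtColor(im,cv2.COLOR_RGB2GRAY)
s=telemetry.observe(); R=np.array(s['tool_rot']); c=s['position'][:2]-.055*R[:2,0]
for sg in (1,):
  P=radial(z,g,c,.035,.038,.056,range(0,360,3),sg); 
  if len(P)>5:
    r=circ(P); print('plate',r,'to recess',np.array([.574,.0521])-r[0])
E
python3 look.py w4
```

```text
tx ty tz turn [-3.86 -0.03 -0.01] 0.2 | pos [0.5331 0.1483 0.0451] yaw 113.3 t 3.6667 F [0.3 1.3 0.2] w 0.051
plate (array([0.55050549, 0.10605495]), np.float64(0.04347379411194243), np.float64(0.0002898913907692302), 22) to recess [ 0.02349451 -0.05395495]
```

Call:
{"op": "apply_moves", "data": {
  "motion": [
    {"tx": -0.7,"ty": 0,"tz": 0,"turn": 0,"jaw": 0.2},
    {"tx": -1.4,"ty": 0,"tz": 0,"turn": 0,"jaw": 0.2},
    {"tx": -2.1,"ty": 0,"tz": 0,"turn": 0,"jaw": 0.2},
    {"tx": -2.8,"ty": 0,"tz": 0,"turn": 0,"jaw": 0.2},
    {"tx": -3.5,"ty": 0,"tz": 0,"turn": 0,"jaw": 0.2}
  ]
}}

```text
time_s: 4.13
position: [0.5478, 0.1145, 0.0449]
tool_rot: [[-0.394, 0.919, -0.012], [0.919, 0.394, -0.0], [0.005, -0.011, -1.0]]
ft_force: [-0.2, 0.9, 0.5]
grip_width: 0.0516
```

```bash
cat >> m2.py <<'E'
E
python3 - <<'E'
s=open('look.py').read()
s=s.replace("    r=circ(P);","""    from scipy.optimize import least_squares
    q=least_squares(lambda q:np.hypot(*(P-q).T)-.0475,c,loss='soft_l1',f_scale=.0004); e=q.fun
    L=R[:2,:2].T@(q.x-s['position'][:2]); tr=R[:2,:2].T@(np.array([.574,.0521])-q.x)
    print('fixed r',q.x,'rms',np.median(abs(e)),'in tool',L.round(4),'to recess tool mm',(tr*1000).round(1))
    r=circ(P);""")
open('look.py','w').write(s)
E
python3 look.py w5
```

```text
tx ty tz turn [-0.18 -0.04 -0.01] 0.1 | pos [0.5478 0.1145 0.0449] yaw 113.2 t 4.1333 F [-0.2  0.9  0.5] w 0.0516
fixed r [0.5664997  0.06801673] rms 0.0003063089529227597 in tool [-0.0489 -0.0012] to recess tool mm [-17.6   0.6]
plate (array([0.5635894 , 0.07378935]), np.float64(0.04129322468626925), np.float64(0.0002730210784137971), 18) to recess [ 0.0104106  -0.02168935]
```

Call:
{"op": "apply_moves", "data": {
  "motion": [
    {"tx": -0.5,"ty": 0,"tz": 0,"turn": 0,"jaw": 0.2},
    {"tx": -1.0,"ty": 0.05,"tz": 0,"turn": 0,"jaw": 0.2},
    {"tx": -1.3,"ty": 0.05,"tz": 0,"turn": 0,"jaw": 0.2},
    {"tx": -1.45,"ty": 0.05,"tz": 0,"turn": 0,"jaw": 0.2}
  ]
}}

```text
time_s: 4.52
position: [0.5548, 0.0999, 0.0448]
tool_rot: [[-0.393, 0.919, -0.012], [0.919, 0.393, -0.001], [0.004, -0.011, -1.0]]
ft_force: [-0.5, 0.8, 0.9]
grip_width: 0.0512
```

```bash
python3 look.py w6
```

```text
tx ty tz turn [ 1.44 -0.11 -0.01] 0.1 | pos [0.5548 0.0999 0.0448] yaw 113.2 t 4.5167 F [-0.5  0.8  0.9] w 0.0512
fixed r [0.57392215 0.05405225] rms 0.00025899996624574595 in tool [-0.0497 -0.0004] to recess tool mm [-1.8 -0.7]
plate (array([0.57265729, 0.05738542]), np.float64(0.04422581708744145), np.float64(0.00034846363058504206), 22) to recess [ 0.00134271 -0.00528542]
```

Call:
{"op": "apply_moves", "data": {
  "motion": [
    {"tx": -0.06,"ty": -0.03,"tz": 0,"turn": 0,"jaw": 0.2},
    {"tx": -0.12,"ty": -0.03,"tz": 0,"turn": 0,"jaw": 0.2},
    {"tx": -0.18,"ty": -0.03,"tz": 0,"turn": 0,"jaw": 0.2},
    {"tx": -0.22,"ty": -0.03,"tz": 0,"turn": 0,"jaw": 0.2}
  ]
}}

```text
time_s: 4.9
position: [0.5553, 0.0978, 0.0448]
tool_rot: [[-0.393, 0.919, -0.012], [0.919, 0.393, -0.001], [0.004, -0.011, -1.0]]
ft_force: [-0.7, -0.3, -0.2]
grip_width: 0.0513
```

```bash
python3 look.py w7; python3 -c "
import cv2;a=cv2.imread('pics/w7.png');cv2.imwrite('pics/w7b.png',cv2.resize(a[200:384,130:390],None,fx=3,fy=3))"
```

```text
tx ty tz turn [ 1.65 -0.08 -0.01] 0.1 | pos [0.5553 0.0978 0.0448] yaw 113.2 t 4.9 F [-0.7 -0.3 -0.2] w 0.0513
fixed r [0.5733159  0.05322848] rms 0.0002416424013820459 in tool [-0.0479 -0.001 ] to recess tool mm [-1.3  0.2]
plate (array([0.57190268, 0.05745624]), np.float64(0.04328736665706009), np.float64(0.00035312723599170004), 19) to recess [ 0.00209732 -0.00535624]
```

View pics/w7b.png

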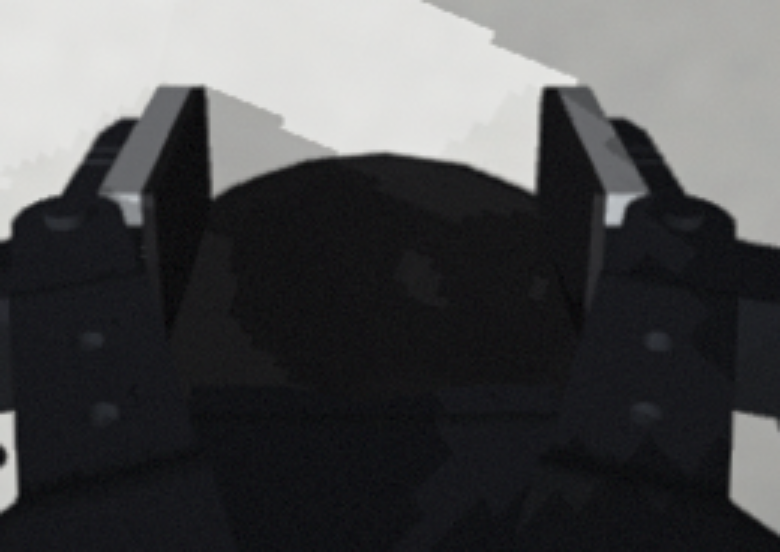

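The push force vanished and the fingers gained about 2 mm on the plate, so it has probably dropped in. I'll lift and check.

Call:
{"op": "apply_moves", "data": {
  "motion": [
    {"tx": 0.3,"ty": 0,"tz": -3,"turn": 0,"jaw": 0.2},
    {"tx": 1,"ty": 0,"tz": -7,"turn": 0,"jaw": 0.2},
    {"tx": 1,"ty": 0,"tz": -11,"turn": 0,"jaw": 0.2},
    {"tx": 1,"ty": 0,"tz": -15,"turn": 0,"jaw": -1},
    {"tx": 1,"ty": 0,"tz": -16,"turn": 0,"jaw": -1}
  ]
}}

```text
time_s: 5.37
position: [0.555, 0.1073, 0.2113]
tool_rot: [[-0.394, 0.919, -0.001], [0.919, 0.394, -0.001], [-0.001, -0.002, -1.0]]
ft_force: [0.1, 0.2, 0.9]
grip_width: 0.0282
```

Call:
{"op": "apply_moves", "data": {
  "motion": [
    {"tx": 0,"ty": 0,"tz": 0,"turn": 0,"jaw": -1},
    {"tx": 0,"ty": 0,"tz": 0,"turn": 0,"jaw": -1}
  ]
}}

```text
time_s: 5.53
position: [0.5552, 0.1073, 0.2119]
tool_rot: [[-0.394, 0.919, 0.001], [0.919, 0.394, -0.001], [-0.002, 0.0, -1.0]]
ft_force: [0.1, 0.3, -1.4]
grip_width: 0.0031
```

```bash
python3 - <<'E'
from m2 import *
go(.55,.1168,.21,113.1)
im,d=snap('wrist','w8'); z=dict(np.load('pics/w8.npz')); g=cv2.cvtColor(im,cv2.COLOR_RGB2GRAY)
print('plate@.03',circ(radial(z,g,(.574,.052),.03,.040,.056,range(0,360,4),1)))
K,D,R,t=cam(z)
def surf(c,r):
    a=np.linspace(0,2*np.pi,36,False); uv=proj(z,np.c_[c[0]+r*np.cos(a),c[1]+r*np.sin(a),np.full(36,.03)]).round().astype(int)
    o=[]
    for u,v in uv:
        if 0<=u<512 and 0<=v<384 and d[v,u]>0:
            n=cv2.undistortPoints(np.array([[[u,v]]],float),K,D).ravel(); o.append(((np.r_[n,1]*d[v,u]-t)@R)[2])
        else: o.append(np.nan)
    return (np.array(o)*1000).round(1)
print('plate z r=.038',surf((.574,.052),.038)); print('base z r=.056',surf((.574,.052),.056))
E
```

```text
tx ty tz turn [ 1.08 -0.11  0.19] 0.1 | pos [0.5552 0.1073 0.2119] yaw 113.2 t 5.5333 F [ 0.1  0.3 -1.4] w 0.0031
plate@.03 (array([0.57284891, 0.05227473]), np.float64(0.04724743736201791), np.float64(0.00036265310679146597), 62)
plate z r=.038 [206.8  28.9  28.5  28.6  27.5  27.9  28.2  29.8  27.7  28.4  27.7  29.5
  28.9  29.3  27.   28.6  27.7  28.9  29.2  28.9  29.3  28.8  28.2  28.6
 213.3 218.7 220.1 231.  231.8 231.7  29.2 230.6 230.6 227.5 216.5 212.7]
base z r=.056 [ 28.2  28.4  28.6  29.2  27.9  27.   27.7  27.5  28.7  29.   29.1  28.1
  28.8  28.5  27.5  28.9  28.3  28.4  28.4  29.5  29.8  28.6  29.3  29.3
  28.1 236.6 239.9 241.8 243.1 230.3  27.7 243.3 242.  240.1 234.   27.8]
```

View pics/w8.png

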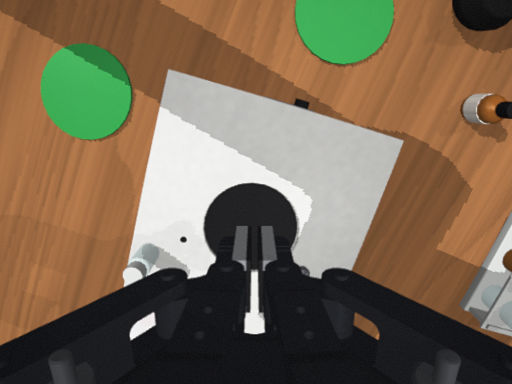

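The plate lies flush: its surface reads 28.6 mm against 28.4 mm for the base around it. Next I'll locate the clip in the earlier unobstructed view (w2: post about (302,285), strip towards (297,325)).

```bash
python3 - <<'E'
from h import *
z=dict(np.load('pics/w2.npz')); print(ray(z,[[302,285]],.039),ray(z,[[301,295],[297,322]],.033))
t=dict(np.load('pics/top0.npz')); 
rc=np.array([.574,.0521]); ex=np.array([.9928,.1201]); ey=np.array([-.1201,.9928]); pv=rc+.064*ex-.03*ey; print('pivot',pv)
for th in(.1,.3,.5,.7):
    a=np.radians(310)-th; tip=pv+.05*(np.cos(a)*ex+np.sin(a)*ey); print(th,tip,proj(t,[*tip+[.0035,0],.04]),proj(z,[*tip,.04]))
c=t['im'][140:165,255:300]; cv2.imwrite('pics/clip.png',cv2.resize(c[:,:,::-1],None,fx=14,fy=14,interpolation=cv2.INTER_CUBIC))
E
```

```text
[[0.64043651 0.03174598 0.039     ]] [[ 0.64718656  0.01750644  0.033     ]
 [ 0.6582209  -0.01477397  0.033     ]]
pivot [0.6411422 0.0300024]
0.1 [ 0.67405693 -0.00763814] [[278.27700076 146.63811016]] [[313.97386151 325.92353824]]
0.3 [ 0.6659228  -0.01342698] [[280.30467347 149.50351551]] [[304.78619622 327.59039296]]
0.5 [ 0.65680075 -0.01748443] [[281.71915878 152.71120961]] [[295.49475215 327.70328885]]
0.7 [ 0.64705445 -0.01964873] [[282.46294867 156.13458585]] [[286.42393205 326.25622014]]
```

View pics/clip.png

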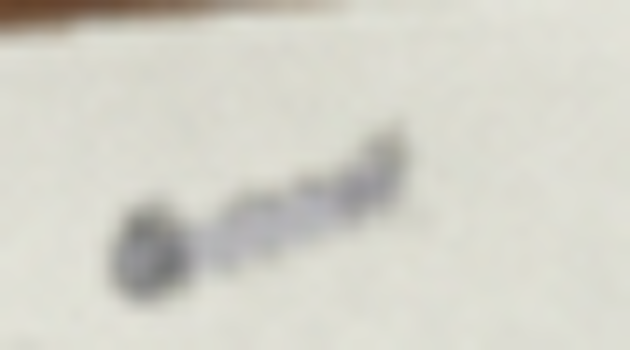

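```bash
python3 - <<'E'
from h import *
for f in('top0','scene0'):
    z=dict(np.load(f'pics/{f}.npz')); K,D,R,t=cam(z); d=z['d']; vv,uu=np.mgrid[:384,:512]; k=d>0
    n=cv2.undistortPoints(np.c_[uu[k],vv[k]].astype(float).reshape(-1,1,2),K,D).reshape(-1,2)
    X=((np.c_[n,np.ones(len(n))]*d[k][:,None])-t)@R
    for lo,hi in((.09,.14),(.14,.2),(.2,.3),(.3,.45)):
        q=X[(X[:,2]>lo)&(X[:,2]<hi)&(X[:,0]>.5)&(X[:,0]<.8)&(X[:,1]>-.25)&(X[:,1]<.1)]
        if len(q): i=q[:,1].argsort()[-3:]; print(f,lo,len(q),q[i].round(3).tolist())
rc=np.array([.574,.0521]); ex=np.array([.9928,.1201]); ey=np.array([-.1201,.9928]); pv=rc+.064*ex-.03*ey
for a in (330,310,285,260,240,220,205,195,188):
    r=np.radians(a); print(a,(pv+.045*(np.cos(r)*ex+np.sin(r)*ey)).round(4))
go(.6843,.0153,.12,113.2)
E
```

```text
top0 0.14 147 [[0.568, -0.072, 0.198], [0.573, -0.07, 0.194], [0.578, -0.067, 0.195]]
top0 0.2 1654 [[0.58, -0.067, 0.2], [0.581, -0.066, 0.205], [0.584, -0.066, 0.207]]
top0 0.3 2041 [[0.597, -0.107, 0.31], [0.596, -0.107, 0.352], [0.597, -0.107, 0.372]]
scene0 0.09 118 [[0.605, -0.111, 0.107], [0.603, -0.11, 0.109], [0.602, -0.109, 0.111]]
scene0 0.14 524 [[0.586, -0.074, 0.194], [0.586, -0.071, 0.195], [0.586, -0.068, 0.197]]
scene0 0.2 1980 [[0.581, -0.067, 0.209], [0.585, -0.067, 0.205], [0.581, -0.064, 0.204]]
scene0 0.3 1352 [[0.606, -0.109, 0.366], [0.605, -0.109, 0.363], [0.594, -0.108, 0.374]]
330 [0.6825 0.0123]
310 [ 0.674  -0.0007]
285 [ 0.6579 -0.0118]
260 [ 0.6387 -0.0149]
240 [ 0.6235 -0.0114]
220 [ 0.6104 -0.0029]
205 [0.6029 0.0062]
195 [0.5994 0.0132]
188 [0.5977 0.0184]
tx ty tz turn [-13.56   8.31   9.03] -0.0 | pos [0.5547 0.1073 0.2105] yaw 113.2 t 5.5833 F [ 0.8 -0.2 -1.2] w 0.0005
```

Call:
{"op": "apply_moves", "data": {
  "motion": [
    {"tx": -3,"ty": 2,"tz": 1.5,"turn": 6,"jaw": -1},
    {"tx": -6,"ty": 4,"tz": 3,"turn": 12,"jaw": -1},
    {"tx": -9.5,"ty": 6,"tz": 5,"turn": 18,"jaw": -1},
    {"tx": -13,"ty": 7.8,"tz": 7,"turn": 23,"jaw": -1},
    {"tx": -13,"ty": 7.8,"tz": 9,"turn": 23,"jaw": -1}
  ]
}}

```text
time_s: 6.0
position: [0.6801, 0.0142, 0.1165]
tool_rot: [[0.005, 1.0, -0.003], [1.0, -0.005, -0.002], [-0.002, -0.003, -1.0]]
ft_force: [0.4, 0.6, -1.1]
grip_width: -0.0
```

```bash
python3 -c "
from h import *
go(.6772,.0182,.0505,90)"
```

```text
tx ty tz turn [ 0.41 -0.27  6.6 ] -0.3 | pos [0.6801 0.0142 0.1165] yaw 89.7 t 6.0 F [ 0.4  0.6 -1.1] w -0.0
```

Call:
{"op": "apply_moves", "data": {
  "motion": [
    {"tx": 0.4,"ty": -0.1,"tz": 2,"turn": 0,"jaw": -1},
    {"tx": 0.4,"ty": -0.1,"tz": 4,"turn": 0,"jaw": -1},
    {"tx": 0.4,"ty": -0.1,"tz": 5.6,"turn": 0,"jaw": -1},
    {"tx": 0.4,"ty": -0.1,"tz": 6.4,"turn": 0,"jaw": -1},
    {"tx": 0.4,"ty": -0.1,"tz": 6.6,"turn": 0,"jaw": -1}
  ]
}}

```text
time_s: 6.42
position: [0.6778, 0.0182, 0.0477]
tool_rot: [[0.005, 1.0, -0.008], [1.0, -0.005, -0.001], [-0.001, -0.008, -1.0]]
ft_force: [-0.3, -0.5, -0.7]
grip_width: -0.0003
```

Call:
{"op": "apply_moves", "data": {
  "motion": [
    {"tx": 0,"ty": 0,"tz": 0,"turn": 0,"jaw": -1}
  ]
}}

```text
time_s: 6.5
position: [0.6777, 0.0182, 0.047]
tool_rot: [[0.005, 1.0, -0.008], [1.0, -0.005, -0.001], [-0.001, -0.008, -1.0]]
ft_force: [1.9, 0.1, 19.7]
grip_width: 0.0004
```

```bash
python3 -c "
from h import *
pv=np.array([.6411,.0300])
for a in (335,320,305,290,275,260,245,230,215,205,195,190,185):
    r=np.radians(a+6.9); x,y=pv+.038*np.array([np.cos(r),np.sin(r)]); print(a,end=' '); go(x,y,.0505,90)"
```

```text
335 tx ty tz turn [-0.   -0.05 -0.35] -0.3 | pos [0.6777 0.0182 0.047 ] yaw 89.7 t 6.5 F [ 1.9  0.1 19.7] w 0.0004
320 tx ty tz turn [-0.9  -0.47 -0.34] -0.3 | pos [0.6777 0.0182 0.047 ] yaw 89.7 t 6.5 F [ 1.9  0.1 19.7] w 0.0004
305 tx ty tz turn [-1.66 -1.12 -0.34] -0.3 | pos [0.6777 0.0182 0.047 ] yaw 89.7 t 6.5 F [ 1.9  0.1 19.7] w 0.0004
290 tx ty tz turn [-2.22 -1.93 -0.33] -0.3 | pos [0.6777 0.0182 0.047 ] yaw 89.7 t 6.5 F [ 1.9  0.1 19.7] w 0.0004
275 tx ty tz turn [-2.56 -2.87 -0.32] -0.3 | pos [0.6777 0.0182 0.047 ] yaw 89.7 t 6.5 F [ 1.9  0.1 19.7] w 0.0004
260 tx ty tz turn [-2.64 -3.86 -0.31] -0.3 | pos [0.6777 0.0182 0.047 ] yaw 89.7 t 6.5 F [ 1.9  0.1 19.7] w 0.0004
245 tx ty tz turn [-2.46 -4.83 -0.31] -0.3 | pos [0.6777 0.0182 0.047 ] yaw 89.7 t 6.5 F [ 1.9  0.1 19.7] w 0.0004
230 tx ty tz turn [-2.03 -5.73 -0.3 ] -0.3 | pos [0.6777 0.0182 0.047 ] yaw 89.7 t 6.5 F [ 1.9  0.1 19.7] w 0.0004
215 tx ty tz turn [-1.39 -6.48 -0.29] -0.3 | pos [0.6777 0.0182 0.047 ] yaw 89.7 t 6.5 F [ 1.9  0.1 19.7] w 0.0004
205 tx ty tz turn [-0.87 -6.88 -0.29] -0.3 | pos [0.6777 0.0182 0.047 ] yaw 89.7 t 6.5 F [ 1.9  0.1 19.7] w 0.0004
195 tx ty tz turn [-0.28 -7.19 -0.29] -0.3 | pos [0.6777 0.0182 0.047 ] yaw 89.7 t 6.5 F [ 1.9  0.1 19.7] w 0.0004
190 tx ty tz turn [ 0.04 -7.3  -0.29] -0.3 | pos [0.6777 0.0182 0.047 ] yaw 89.7 t 6.5 F [ 1.9  0.1 19.7] w 0.0004
185 tx ty tz turn [ 0.36 -7.38 -0.29] -0.3 | pos [0.6777 0.0182 0.047 ] yaw 89.7 t 6.5 F [ 1.9  0.1 19.7] w 0.0004
```

The tips touched the base lightly at TCP z = 0.047, which confirms the 17 mm tip extent. I'll lift 3.5 mm and sweep.

Call:
{"op": "apply_moves", "data": {
  "motion": [
    {"tx": 0,"ty": 0,"tz": -0.35,"turn": 0,"jaw": -1},
    {"tx": 0,"ty": 0,"tz": -0.35,"turn": 0,"jaw": -1},
    {"tx": -0.5,"ty": -0.2,"tz": -0.35,"turn": 0,"jaw": -1},
    {"tx": -0.9,"ty": -0.47,"tz": -0.35,"turn": 0,"jaw": -1},
    {"tx": -1.3,"ty": -0.8,"tz": -0.35,"turn": 0,"jaw": -1}
  ]
}}

```text
time_s: 6.92
position: [0.6694, 0.0047, 0.0507]
tool_rot: [[0.005, 1.0, -0.008], [1.0, -0.005, -0.001], [-0.001, -0.008, -1.0]]
ft_force: [-0.6, 0.4, 0.4]
grip_width: -0.0002
```

```bash
cat > arc.py <<'E'
from h import *
import sys
pv=np.array([.6411,.0300])
for a in map(int,sys.argv[1:]):
    r=np.radians(a+6.9); x,y=pv+.038*np.array([np.cos(r),np.sin(r)]); print(a,end=' '); go(x,y,.0505,90)
E
python3 arc.py 305 295 285 275 265
```

```text
305 tx ty tz turn [-0.3  -0.29  0.03] -0.3 | pos [0.6694 0.0047 0.0507] yaw 89.7 t 6.9167 F [-0.6  0.4  0.4] w -0.0002
295 tx ty tz turn [-0.7  -0.82  0.03] -0.3 | pos [0.6694 0.0047 0.0507] yaw 89.7 t 6.9167 F [-0.6  0.4  0.4] w -0.0002
285 tx ty tz turn [-1.   -1.41  0.04] -0.3 | pos [0.6694 0.0047 0.0507] yaw 89.7 t 6.9167 F [-0.6  0.4  0.4] w -0.0002
275 tx ty tz turn [-1.2  -2.04  0.04] -0.3 | pos [0.6694 0.0047 0.0507] yaw 89.7 t 6.9167 F [-0.6  0.4  0.4] w -0.0002
265 tx ty tz turn [-1.28 -2.7   0.05] -0.3 | pos [0.6694 0.0047 0.0507] yaw 89.7 t 6.9167 F [-0.6  0.4  0.4] w -0.0002
```

Call:
{"op": "apply_moves", "data": {
  "motion": [
    {"tx": -0.3,"ty": -0.3,"tz": 0,"turn": 0,"jaw": -1},
    {"tx": -0.7,"ty": -0.8,"tz": 0,"turn": 0,"jaw": -1},
    {"tx": -1.0,"ty": -1.4,"tz": 0,"turn": 0,"jaw": -1},
    {"tx": -1.2,"ty": -2.0,"tz": 0,"turn": 0,"jaw": -1},
    {"tx": -1.28,"ty": -2.7,"tz": 0,"turn": 0,"jaw": -1}
  ]
}}

```text
time_s: 7.33
position: [0.6421, -0.0055, 0.0515]
tool_rot: [[0.005, 1.0, -0.007], [1.0, -0.005, 0.004], [0.004, -0.007, -1.0]]
ft_force: [3.2, 13.5, 6.1]
grip_width: -0.0
```

```bash
python3 arc.py 255 245 235 225 218; python3 -c "
from h import *
snap('wrist','w9');cv2.imwrite('pics/w9b.png',cv2.imread('pics/w9.png'))"
```

```text
255 tx ty tz turn [-0.21 -0.63  0.1 ] -0.3 | pos [ 0.6421 -0.0055  0.0515] yaw 89.7 t 7.3333 F [ 3.2 13.5  6.1] w -0.0
245 tx ty tz turn [-0.07 -1.28  0.11] -0.3 | pos [ 0.6421 -0.0055  0.0515] yaw 89.7 t 7.3333 F [ 3.2 13.5  6.1] w -0.0
235 tx ty tz turn [ 0.19 -1.89  0.11] -0.3 | pos [ 0.6421 -0.0055  0.0515] yaw 89.7 t 7.3333 F [ 3.2 13.5  6.1] w -0.0
225 tx ty tz turn [ 0.55 -2.44  0.12] -0.3 | pos [ 0.6421 -0.0055  0.0515] yaw 89.7 t 7.3333 F [ 3.2 13.5  6.1] w -0.0
218 tx ty tz turn [ 0.86 -2.79  0.12] -0.3 | pos [ 0.6421 -0.0055  0.0515] yaw 89.7 t 7.3333 F [ 3.2 13.5  6.1] w -0.0
```

View pics/w9b.png

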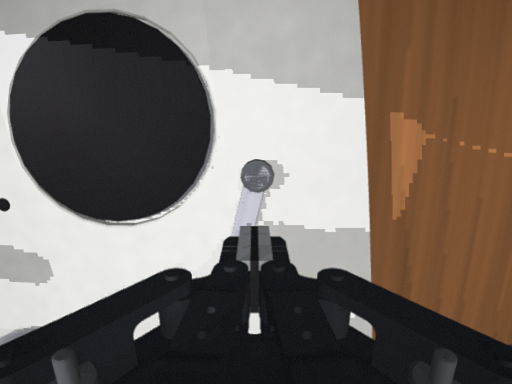

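Wrist view: the clip points from the post (257,175) down to (243,232), so it has turned to about 250° in the stand's axes. The pad presses inside the bent end (13 N, radial). I'll lift, back off to the outer side at a larger radius and push again lower down.

Call:
{"op": "apply_moves", "data": {
  "motion": [
    {"tx": 0,"ty": 0,"tz": -1,"turn": 0,"jaw": -1},
    {"tx": 0,"ty": 0.5,"tz": -2,"turn": 0,"jaw": -1},
    {"tx": -0.3,"ty": 1.8,"tz": -2,"turn": 0,"jaw": -1},
    {"tx": -0.6,"ty": 2.2,"tz": -1.5,"turn": 0,"jaw": -1},
    {"tx": -0.6,"ty": 2.2,"tz": -1,"turn": 0,"jaw": -1}
  ]
}}

```text
time_s: 7.8
position: [0.6637, -0.0126, 0.0614]
tool_rot: [[0.005, 1.0, -0.006], [1.0, -0.005, 0.003], [0.003, -0.006, -1.0]]
ft_force: [-0.0, -0.1, -0.8]
grip_width: 0.0001
```

```bash
sed -i 's/+.038\*/+.044*/' arc.py; python3 arc.py 285 ; python3 -c "
from h import *
snap('wrist','w10')"
```

```text
285 tx ty tz turn [ 0.18 -0.61  1.09] -0.3 | pos [ 0.6637 -0.0126  0.0614] yaw 89.7 t 7.8 F [-0.  -0.1 -0.8] w 0.0001
```

View pics/w10.png

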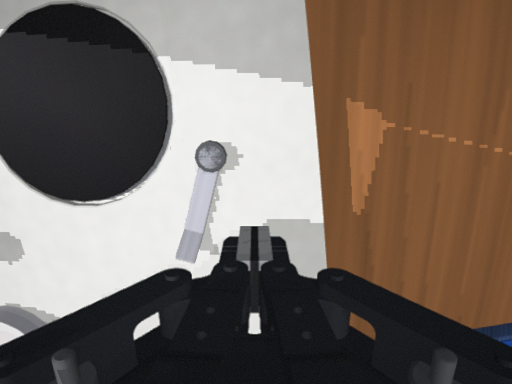

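The clip runs from the post (210,155) to its tip (185,260), and the fingers are clear on its right. I'll descend and sweep at the bent end.

Call:
{"op": "apply_moves", "data": {
  "motion": [
    {"tx": 0,"ty": 0,"tz": 0.6,"turn": 0,"jaw": -1},
    {"tx": 0,"ty": 0,"tz": 1.1,"turn": 0,"jaw": -1},
    {"tx": 0,"ty": 0,"tz": 1.1,"turn": 0,"jaw": -1},
    {"tx": 0,"ty": -0.5,"tz": 1.1,"turn": 0,"jaw": -1},
    {"tx": 0,"ty": -1,"tz": 1.1,"turn": 0,"jaw": -1}
  ]
}}

```text
time_s: 8.27
position: [0.6515, -0.0119, 0.0481]
tool_rot: [[0.005, 1.0, -0.01], [1.0, -0.005, 0.004], [0.004, -0.01, -1.0]]
ft_force: [0.3, 0.3, 0.0]
grip_width: -0.0001
```

```bash
python3 arc.py 270 260 250 240 230 220
```

```text
270 tx ty tz turn [-0.18 -0.51 -0.23] -0.3 | pos [ 0.6515 -0.0119  0.0481] yaw 89.7 t 8.2667 F [0.3 0.3 0. ] w -0.0001
260 tx ty tz turn [-0.2  -1.28 -0.23] -0.3 | pos [ 0.6515 -0.0119  0.0481] yaw 89.7 t 8.2667 F [0.3 0.3 0. ] w -0.0001
250 tx ty tz turn [-0.1  -2.04 -0.22] -0.3 | pos [ 0.6515 -0.0119  0.0481] yaw 89.7 t 8.2667 F [0.3 0.3 0. ] w -0.0001
240 tx ty tz turn [ 0.13 -2.77 -0.21] -0.3 | pos [ 0.6515 -0.0119  0.0481] yaw 89.7 t 8.2667 F [0.3 0.3 0. ] w -0.0001
230 tx ty tz turn [ 0.49 -3.44 -0.2 ] -0.3 | pos [ 0.6515 -0.0119  0.0481] yaw 89.7 t 8.2667 F [0.3 0.3 0. ] w -0.0001
220 tx ty tz turn [ 0.96 -4.05 -0.19] -0.3 | pos [ 0.6515 -0.0119  0.0481] yaw 89.7 t 8.2667 F [0.3 0.3 0. ] w -0.0001
```

Call:
{"op": "apply_moves", "data": {
  "motion": [
    {"tx": -0.1,"ty": -0.6,"tz": -0.12,"turn": 0,"jaw": -1},
    {"tx": -0.1,"ty": -1.3,"tz": -0.12,"turn": 0,"jaw": -1},
    {"tx": -0.05,"ty": -2.0,"tz": -0.12,"turn": 0,"jaw": -1},
    {"tx": 0.13,"ty": -2.7,"tz": -0.12,"turn": 0,"jaw": -1},
    {"tx": 0.4,"ty": -3.3,"tz": -0.12,"turn": 0,"jaw": -1}
  ]
}}

```text
time_s: 8.68
position: [0.6181, -0.0076, 0.05]
tool_rot: [[0.006, 1.0, -0.009], [1.0, -0.006, 0.004], [0.004, -0.009, -1.0]]
ft_force: [4.4, 3.1, 1.7]
grip_width: 0.0001
```

```bash
python3 arc.py 225 215 205 198 190
```

```text
225 tx ty tz turn [ 0.3  -0.41 -0.04] -0.3 | pos [ 0.6181 -0.0076  0.05  ] yaw 89.7 t 8.6833 F [4.4 3.1 1.7] w 0.0001
215 tx ty tz turn [ 0.82 -0.98 -0.03] -0.3 | pos [ 0.6181 -0.0076  0.05  ] yaw 89.7 t 8.6833 F [4.4 3.1 1.7] w 0.0001
205 tx ty tz turn [ 1.43 -1.44 -0.03] -0.3 | pos [ 0.6181 -0.0076  0.05  ] yaw 89.7 t 8.6833 F [4.4 3.1 1.7] w 0.0001
198 tx ty tz turn [ 1.9  -1.7  -0.02] -0.3 | pos [ 0.6181 -0.0076  0.05  ] yaw 89.7 t 8.6833 F [4.4 3.1 1.7] w 0.0001
190 tx ty tz turn [ 2.47 -1.92 -0.02] -0.3 | pos [ 0.6181 -0.0076  0.05  ] yaw 89.7 t 8.6833 F [4.4 3.1 1.7] w 0.0001
```

Call:
{"op": "apply_moves", "data": {
  "motion": [
    {"tx": 0.3,"ty": -0.5,"tz": 0,"turn": 0,"jaw": -1},
    {"tx": 0.8,"ty": -1.0,"tz": 0,"turn": 0,"jaw": -1},
    {"tx": 1.4,"ty": -1.45,"tz": 0,"turn": 0,"jaw": -1},
    {"tx": 1.9,"ty": -1.7,"tz": 0,"turn": 0,"jaw": -1},
    {"tx": 2.2,"ty": -1.8,"tz": 0,"turn": 0,"jaw": -1}
  ]
}}

```text
time_s: 9.1
position: [0.5996, 0.0154, 0.0502]
tool_rot: [[0.005, 1.0, -0.01], [1.0, -0.005, 0.004], [0.004, -0.01, -1.0]]
ft_force: [0.0, -0.9, -0.1]
grip_width: -0.0001
```

```bash
python3 arc.py 190 185 180 175; python3 -c "
from h import *
snap('wrist','w11')"
```

```text
190 tx ty tz turn [ 0.18 -0.06 -0.03] -0.3 | pos [0.5996 0.0154 0.0502] yaw 89.7 t 9.1 F [ 0.  -0.9 -0.1] w -0.0001
185 tx ty tz turn [ 0.56 -0.16 -0.02] -0.3 | pos [0.5996 0.0154 0.0502] yaw 89.7 t 9.1 F [ 0.  -0.9 -0.1] w -0.0001
180 tx ty tz turn [ 0.93 -0.22 -0.02] -0.3 | pos [0.5996 0.0154 0.0502] yaw 89.7 t 9.1 F [ 0.  -0.9 -0.1] w -0.0001
175 tx ty tz turn [ 1.32 -0.25 -0.02] -0.3 | pos [0.5996 0.0154 0.0502] yaw 89.7 t 9.1 F [ 0.  -0.9 -0.1] w -0.0001
```

View pics/w11.png

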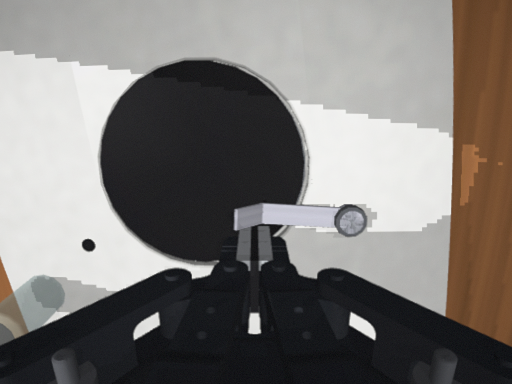

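The clip now lies across the plate: post (350,220), tip (237,218), θ about 2.4. I'll nudge it a little further and then withdraw.

Call:
{"op": "apply_moves", "data": {
  "motion": [
    {"tx": 0.4,"ty": 0,"tz": 0,"turn": 0,"jaw": -1},
    {"tx": 0.8,"ty": 0,"tz": 0,"turn": 0,"jaw": -1},
    {"tx": 0.8,"ty": 0,"tz": 0,"turn": 0,"jaw": -1},
    {"tx": 0.2,"ty": 0,"tz": -0.2,"turn": 0,"jaw": -1},
    {"tx": -0.3,"ty": 0,"tz": -0.5,"turn": 0,"jaw": -1}
  ]
}}

```text
time_s: 9.57
position: [0.5996, 0.0123, 0.0551]
tool_rot: [[0.004, 1.0, -0.011], [1.0, -0.004, 0.004], [0.004, -0.011, -1.0]]
ft_force: [0.0, 0.2, 0.0]
grip_width: 0.0
```

Call:
{"op": "apply_moves", "data": {
  "motion": [
    {"tx": 0,"ty": 0,"tz": -3,"turn": 0,"jaw": -1},
    {"tx": 0,"ty": 0,"tz": -7,"turn": 0,"jaw": -1},
    {"tx": 2,"ty": -3,"tz": -10,"turn": 0,"jaw": -1},
    {"tx": 3,"ty": -7,"tz": -13,"turn": 0,"jaw": -1},
    {"tx": 3,"ty": -10,"tz": -14,"turn": 0,"jaw": -1}
  ]
}}

```text
time_s: 9.98
position: [0.5043, 0.042, 0.197]
tool_rot: [[0.004, 1.0, -0.007], [1.0, -0.004, 0.004], [0.004, -0.007, -1.0]]
ft_force: [0.6, -0.1, 1.0]
grip_width: 0.0
```

Call:
{"op": "apply_moves", "data": {
  "motion": [
    {"tx": 0,"ty": -4,"tz": 0,"turn": 0,"jaw": -1},
    {"tx": 0,"ty": -8,"tz": 0,"turn": 0,"jaw": -1},
    {"tx": 0,"ty": -10,"tz": 0,"turn": 0,"jaw": -1},
    {"tx": 0,"ty": -10,"tz": 0,"turn": 0,"jaw": -1}
  ]
}}

```text
time_s: 10.32
position: [0.4006, 0.0425, 0.1983]
tool_rot: [[0.005, 1.0, -0.008], [1.0, -0.005, 0.004], [0.004, -0.008, -1.0]]
ft_force: [0.7, 0.8, 0.9]
grip_width: -0.0001
```

```bash
python3 - <<'E'
from h import *
go(.5,0,.2,90)
im,_=snap('top','t9'); im2,_=snap('scene','s9')
a=cv2.resize(im[120:240,190:350,::-1],(640,480)); b=cv2.resize(im2[160:280,180:340,::-1],(640,480)); cv2.imwrite('pics/fin.png',cv2.resize(np.hstack([a,b]),(800,300)))
E
```

```text
tx ty tz turn [-4.2   9.96 -0.27] -0.3 | pos [0.4006 0.0425 0.1983] yaw 89.7 t 10.3167 F [0.7 0.8 0.9] w -0.0001
```

View pics/fin.png

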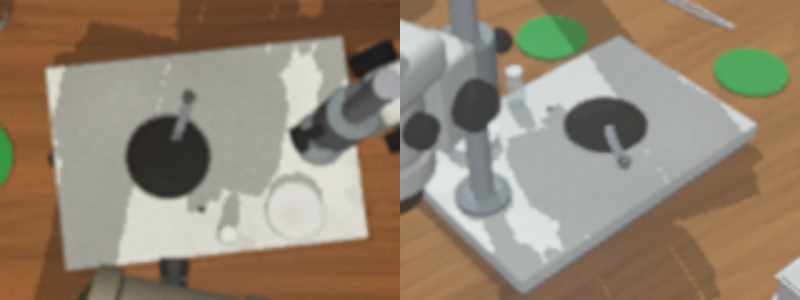

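```bash
python3 -c "
from rig import close_job; print(close_job())"
```

```text
the job is handed in; nothing more can be done
None
```

The plate is in its recess and flush, and the spring clip is swung over it. I handed the job in at about 10.4 s; no verdict is reported.

**What I did:** I pushed the plate about 74 mm with two half-open fingertips until it dropped in. Then I swept the clip round with the closed fingertips and drew the arm clear.

**Last checks:**
- **Plate:** a depth check before the clip was swung read the plate's top at about 28.6 mm and the base beside it at about 28.4 mm, which is flush. The base should read 30 mm, so depth readings are about 1.5 mm low. The final pictures still show the plate in the recess.
- **Clip:** it lies over the plate at about 2.65 rad, estimated from the final top picture.
- **Other things:** the vial sits at the same pixels as at the start. The dish, forceps and green discs look unmoved, by eye only. I did not re-check the blower, oil bottle, slide box or objective can.

**What went wrong or disagreed:**
- The fingertips touched the base at about 20 N while lowering for the clip.
- The first clip sweep caught the inside of the bent end at about 13 N. I lifted, came round the outside and pushed again.
- The top and wrist cameras differed by about 3.5 mm in absolute x. They agreed within about 0.5 mm on the distance from plate to recess, so it did not affect the push.

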